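Clear the marker, tip up a reed plate under the magnifier and lay it on the free strip

ROBOT

A 6-joint arm with a two-finger parallel gripper is mounted at the origin on a cart in front of the work surface, level with it; the furniture and walls round the work are solid. World frame = base frame: x ahead of the robot, y to its left, z up, the work surface at z = 0. Lengths are in m, angles in rad, forces in N, time in s.
With the tool pointing down it reaches from about 0.325 to 0.775 m from the base axis. Payload 5.5 kg.
Tool frame: the origin (TCP) lies at the very end of the fingers, on their centre line; the grasp point (between the pads) lies 19 mm behind it (arm.pinch_z is the distance from the TCP to the grasp point, in m); z points along the fingers, y is the direction in which the jaws open and shut (so a half turn about z gives the same grasp; the last joint's range is limited). The gripper opens to 85 mm and grips with 20 to 120 N. Pads are 22 mm wide; open, the fingers measure 114 mm over their backs; the gripper's body (76 mm by 85 mm) begins 54 mm behind the grasp point. The pads swing forward as they close: fully open they stand 13 mm farther back than shut.
Start: joints at [-1.217, 0.091, 1.231, -0, 1.82, -0.057], TCP at [0.24, -0.55, 0.195] pointing down, gripper open.
Joint ranges: [-2.87, 2.87], [-0.86, 2.18], [0.17, 2.46], [-1.51, 4.65], [0.06, 2.69], [-2.65, 2.65]. Speed limits (rad/s): [2.57, 2.57, 3.01, 3.14, 3.14, 3.14].

INTERFACE

Orientations are given as a 3x3 rotation matrix whose columns are the frame's x, y, z axes.
In Python, from station import monitor, camera, camera_info, arm, spotter gives the robot as it stands. The module is installed in compiled form; this text tells all that it offers.
- The arm moves only by the tool carry_out, never from a script. Its arguments are lists of equal length, an entry for each row: "linear": the shift along the tool's x, y, z in m, a list of three; "delta_rot": the turn, a rotation vector about the tool's x, y, z in degrees, a list of three; "gripper": the gripper command: -1 is shut, 1 is fully open, values between are in proportion. A call has 1 to 8 rows; each row shifts and turns the commanded pose from where the row before left it, along the tool's axes as they then stand; what a row does not reach is not made up. A row lasts 1/12 s, in which the tool goes at most 41.7 mm and 7.16 degrees, less where a joint would pass 70% of its speed; a pose out of reach is approached as far as the arm can. A call is refused whole if a number of a shift passes 0.0417 or a number of a turn 7.16, either way. A call with a gripper value outside its range is refused whole. The fingers move at their own pace and stop on an object; "squeeze" is the grip in N (left out, the last holds). Time passes only in rows, so rows that do not move let the fingers close. It gives the time, the measured TCP pose, the force and the opening at its end, in the units of the state.
- monitor.read_state(): the state, without advancing time (a new reading comes with each control period).
- camera(name): name is "scene" or "top"; returns the picture (384x512x3 uint8, red, green, blue); there is no depth.
- camera_info(name): a dict with "vertical_fov" (degrees; the focal length in pixels is half the picture's height over the tangent of half this angle, whatever the lens; pixels are square), "cx", "cy" (the principal point, pixels), "cam_to_world" (4x4, takes a point from camera to world coordinates). Camera axes: x right, y up, looking along -z (the intrinsics and any distortion apply to the point x, -y, -z); pixel columns grow to the right and rows downward; lengths in m; the calibration is good to about 2 mm. A picture is of the moment at which its call begins. camera_info takes no time and is no camera call.
- arm.finish_job(): hands the job in, once; it reports no verdict.
Trained networks look in the newest picture that a camera, given by its name, has taken for a name from the list of things; names that differ only in an ending like _2 or _b are one class to them, and where a whole thing is asked for, a point or a joint stands for the part that bears it (a point fixed in the world has none). Each returns a list of dicts, best first, with "confidence" (0 to 1); they miss things now and then, are a little off and sometimes report something else, mostly with a low value. They report only what shows in the picture. A call takes as long as a camera call.
- spotter.search_frame(camera, target): "position" ([x, y, z] in m, in the coordinates of the camera as it stood for that picture, good to about 4 mm: the middle of the surface that is visible of it).
- spotter.trace(camera, target): "pixels" (384x512 bool, what is visible of it).
The state is a dict: "time_s": time; "joints": joint angles; "qvel": joint speeds; "effort": joint torques, N m; "tool_pos": TCP position; "tool_rot": TCP orientation; "wrist_force": force on the tool from outside, world axes, zero at the start; "wrist_torque": the same for the moment, N m; "opening": finger opening in m.
Only numpy, scipy, OpenCV 4.12 (cv2) and the standard library are available. Lean on these libraries where they do the work, as an engineer would, in place of code of your own. Each camera call takes 0.05 s, during which the arm holds its last target. There are 200 camera calls.

TASK

The thin brass reed plate lies sunk in the channel under the magnifier, with a black marker left lying across it: first move the marker away and lay it on the bare table. Then press the plate's near end (the end away from the magnifier) down as far as it goes so that the far end tips up, lean the gripper to reach in under the magnifier, take the plate by the raised end, lift it out, and lay it gently, flat and right way up, centred and lengthwise on the one free wooden strip of the grey board, and let go. Do not bump the magnifier, and leave the two cover plates on the other strips and everything else on the table where they are.

Things in the scene. Friction and masses are not known exactly. Their poses are not given: they have to be found in the camera images.
- reed_plate: thin flat brass plate 110 x 30 x 5 mm (x long, y across), ten narrow dark slots on top, about 0.06 kg; origin at the centre of its underside. It starts level on the bed of the rest, top flush with the channel walls, its own x along the rest's x (within 2 degrees), its -x end the near end.
- rest: fixed tip-up rest; origin on the table under the rocking axis; x runs lengthwise to the magnifier, z up. Base x -63 to +129 mm, 78 wide, 6 high. Channel walls: inner faces y -22 and +22, outer -28 and +28, x -58 to +62, tops 45 mm above the table; equally high cross wall x 62 to 67; open at the near (-x) end. The plate lies at z 40 to 45 in it: no room for fingers beside it; closed ones fit in.
- bed (a joint): steel bed (112 x 22 mm) under the plate, rocks about a cross axis at x = 0, 42.5 mm above the table; 0 = level, grows to 0.5 rad (stop) as the near end goes down and the far end up. Stiff: about 2 N on the near end moves it and it stays where left. A lip at its near end, 2 mm behind the plate, stops sliding. Fully tipped, the plate's far end is about 27 mm above the walls.
- magnifier: fixed to the rest, its origin and axes those of the rest: level black-rimmed lens 80 mm across, underside 151 and top 161 mm above the table, centre x +90 mm, y 0, so its near edge (x +50) is over the plate's far end; thin steel post at x 119, y +28. A gripper held upright over the raised end would hit it; one leaning back 25 to 45 degrees towards the near end clears it.
- free_strip: the free wooden strip, 110 x 20 x 14 mm (x long), fixed on the grey board; origin at the centre of its underside, 6 mm above the table; its top is 20 mm above the table. The plate overhangs it by 5 mm each side, so fingers can go down beside it.
- board: grey board 150 x 238 x 6 mm fixed on the table, origin at the centre of its underside; three strips 72 mm apart (y 0, +72, -72 mm) along its x, two of them taken; which one is free varies.
- cover_b: sheet-metal cover plate 103 x 30 x 10 mm lying loose lengthwise on a strip, origin at the centre of its underside, its long side along its own y
- cover_c: the same, lying on the other taken strip
- oil_bottle: upright bottle, 36 mm across, 126 mm high, loose; origin at the centre of its foot
- comb: harmonica comb standing on its long edge, 128 (x) x 12 x 34 mm, loose; origin under its centre
- marker: black marker, 17 x 134 (y) x 17 mm, 0.02 kg, loose; origin under its centre. It starts lying across the tops of the channel walls, over the near half of the plate, across it. Bare table to lay it on: anywhere from x 0.36 to 0.72 m, y -0.30 to 0.20 m in the robot's frame that the listed things leave free; a tall drawer cabinet stands at the right, its handles reaching y -0.35 m from x 0.45 m on.

How it is judged:
By the outcome, as a careful person would: the job done as asked, in the order asked, and still so for the second after the job is handed in, with the robot touching nothing.
It also fails if it takes over 62 s, if anything falls off the work surface, if the arm or the gripper's body presses on something with over 40 N, if the wrist force passes 120 N, or if a joint passes its speed limit or range.

## Working session

There is one attempt and no reset: what is moved stays moved. The work goes in short steps, Python scripts to look and compute and a tool call to move; the robot and the scene stay as the last step left them, time stands still between calls to the robot, and variables do not carry over. Pictures are saved under pics/ and viewed, about 8 in all and at most 12, crops included, and the job is handed in when it is done.

Besides the shell and the picture viewer there is one more tool, called after ">>>" as name(argument=value, ...) on one line, values as JSON. carry_out: Moves the arm, as the interface text tells. Its arguments: {"type":"object","properties":{"linear":{"type":"array"},"delta_rot":{"type":"array"},"gripper":{"type":"array"},"squeeze":{"type":"number"}},"required":["linear","delta_rot","gripper"]}

```bash
mkdir -p pics; cat > h.py <<'E'
import numpy as np, cv2
from station import monitor, camera, camera_info, arm, spotter
np.set_printoptions(precision=4,suppress=True)
def cam(n):
    i=camera_info(n); f=192/np.tan(np.radians(i["vertical_fov"])/2); return i,f,np.array(i["cam_to_world"])
def pix2w(n,u,v,z):
    i,f,T=cam(n); d=T[:3,:3]@np.array([(u-i["cx"])/f,-(v-i["cy"])/f,-1]); o=T[:3,3]; return o+d*(z-o[2])/d[2]
def w2pix(n,p):
    i,f,T=cam(n); c=T[:3,:3].T@(np.array(p)-T[:3,3]); return np.array([i["cx"]-f*c[0]/c[2], i["cy"]+f*c[1]/c[2]])
def find(n,t):
    T=np.array(camera_info(n)["cam_to_world"]); 
    return [(round(r["confidence"],2),(T@np.r_[r["position"],1])[:3]) for r in spotter.search_frame(n,t)]
E
python3 - <<'E'
from h import *
for n in("top","scene"):
    im=camera(n); cv2.imwrite(f"pics/{n}0.png",cv2.resize(im[...,::-1],(800,600),interpolation=cv2.INTER_CUBIC))
    print(n,camera_info(n))
    for t in "reed_plate rest magnifier free_strip board cover_b oil_bottle comb marker".split():
        print(t,find(n,t)[:3])
        m=spotter.trace(n,t)
        for r in m[:2]:
            ys,xs=np.nonzero(r["pixels"]); 
            if len(xs)>5: print("   ",round(r["confidence"],2),cv2.minAreaRect(np.c_[xs,ys].astype(np.float32)))
s=monitor.read_state(); print(s["tool_pos"],s["tool_rot"],s["time_s"],s["opening"], arm.pinch_z)
E
```

```text
top {'vertical_fov': 51.882661124732635, 'cx': 255.93592807310824, 'cy': 189.66107186814233, 'cam_to_world': array([[ 0.0203,  0.9792, -0.2019,  0.3261],
       [-0.9998,  0.021 ,  0.0018,  0.0307],
       [ 0.006 ,  0.2018,  0.9794,  0.8814],
       [ 0.    ,  0.    ,  0.    ,  1.    ]])}
reed_plate [(0.59, array([ 0.5398, -0.1343,  0.0486])), (0.3, array([0.6377, 0.0913, 0.0284]))]
    0.95 ((333.0684814453125, 177.3670654296875), (49.27766799926758, 13.362594604492188), 75.61860656738281)
rest [(0.57, array([ 0.6006, -0.1165,  0.0468]))]
    0.95 ((326.8453369140625, 156.0078125), (109.93268585205078, 51.282081604003906), 89.31793975830078)
magnifier [(0.9, array([ 0.6157, -0.1128,  0.1557]))]
    0.78 ((327.5, 120.0), (38.0, 51.0), 90.0)
free_strip [(0.71, array([0.6282, 0.0225, 0.0208]))]
    0.69 ((259.8924560546875, 136.163818359375), (9.055195808410645, 46.269134521484375), 6.709836959838867)
board [(0.66, array([0.6345, 0.0783, 0.011 ]))]
    0.64 ((229.08416748046875, 130.65841674804688), (13.433002471923828, 41.89106369018555), 5.710593223571777)
    0.63 ((228.92683410644
[... 2236 characters left out ...]
(168.77291870117188, 228.8268585205078), (46.93809509277344, 13.725760459899902), 22.067899703979492)
oil_bottle [(0.81, array([0.3771, 0.2117, 0.0664])), (0.34, array([0.6343, 0.1706, 0.0296]))]
    0.57 ((280.5, 273.0), (48.0, 19.0), 90.0)
comb [(0.73, array([0.3766, 0.0141, 0.0315]))]
    0.81 ((313.20001220703125, 212.60000610351562), (8.944271087646484, 52.771202087402344), 26.56505012512207)
marker [(0.83, array([ 0.4941, -0.1581,  0.0626]))]
    0.74 ((289.1263732910156, 139.58123779296875), (40.02174377441406, 7.477523326873779), 77.7352294921875)
[ 0.2396 -0.5501  0.1952] [[ 0.9168  0.3993 -0.    ]
 [ 0.3993 -0.9168  0.    ]
 [-0.     -0.     -1.    ]] 1.9 0.08571406345601354 0.0187
```

View pics/top0.png

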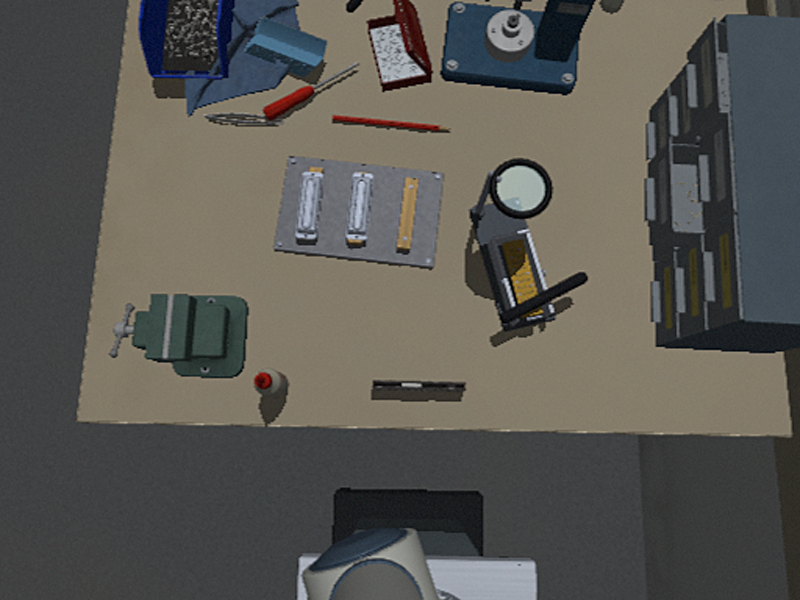

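View pics/scene0.png

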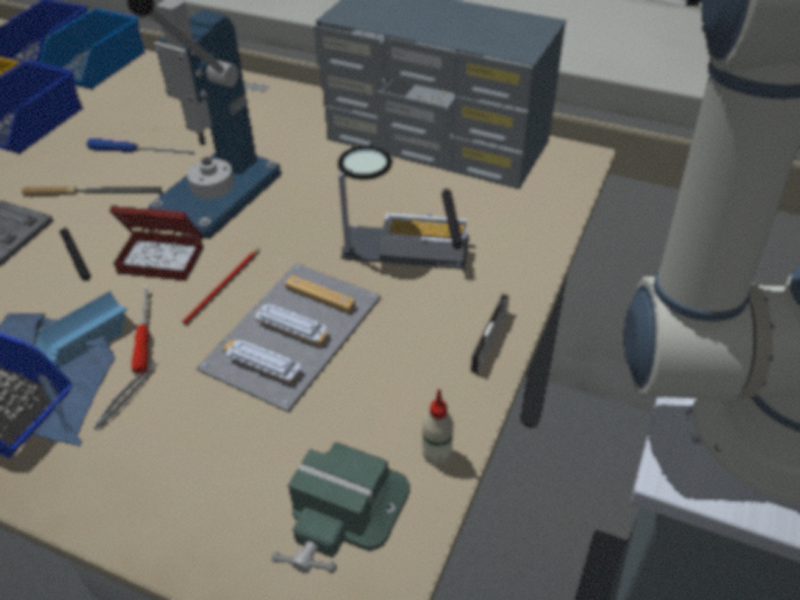

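The top view shows the rest at about (515,275) of 800x600 with the marker from (505,318) to (585,278). The right-hand strip at (408,213) is free. I'll zoom in for the rest and strip poses.

```bash
python3 - <<'E'
from h import *
a=camera("top"); b=camera("scene")
def crop(im,x0,y0,w,h,s):
    c=cv2.resize(im[y0:y0+h,x0:x0+w,::-1],None,fx=s,fy=s,interpolation=cv2.INTER_CUBIC)
    c=cv2.convertScaleAbs(c,alpha=1.5)
    for u in range((x0+9)//10*10,x0+w,10):
        cv2.line(c,(int((u-x0+.5)*s),0),(int((u-x0+.5)*s),5 if u%50 else 14),(0,0,255),1)
        if u%20==0: cv2.putText(c,str(u),(int((u-x0)*s)-8,24),0,.35,(0,0,255))
    for v in range((y0+9)//10*10,y0+h,10):
        cv2.line(c,(0,int((v-y0+.5)*s)),(5,int((v-y0+.5)*s)),(0,0,255),1)
        if v%20==0: cv2.putText(c,str(v),(8,int((v-y0)*s)+6),0,.35,(0,0,255))
    return c
A=crop(a,295,95,90,130,4.6);B=crop(b,205,85,100,90,4.3)
H=600; A=A[:H]; C=np.zeros((H,800,3),np.uint8)
C[:min(H,A.shape[0]),:min(400,A.shape[1])]=A[:,:400]; B=B[:,:395]; C[:B.shape[0],402:402+B.shape[1]]=B
cv2.imwrite("pics/zoom1.png",C); cv2.imwrite("/tmp/top.png",a); cv2.imwrite("/tmp/scene.png",b)
# lens guess
for n,m in(("top",a),("scene",b)):
    r=spotter.trace(n,"free_strip")[0]["pixels"]; ys,xs=np.nonzero(r); 
    P=np.array([pix2w(n,x,y,.02)[:2] for x,y in zip(xs,ys)]); print(n,cv2.minAreaRect((P*1000).astype(np.float32)),P.mean(0))
    r=spotter.trace(n,"marker")[0]["pixels"]; ys,xs=np.nonzero(r); 
    P=np.array([pix2w(n,x,y,.0535)[:2] for x,y in zip(xs,ys)]); print(n,cv2.minAreaRect((P*1000).astype(np.float32)),P.mean(0))
E
```

```text
top ((630.0242309570312, 22.229814529418945), (20.652559280395508, 111.95042419433594), 84.87350463867188) [0.6297 0.0221]
top ((500.02239990234375, -165.517333984375), (16.15395736694336, 133.6818084716797), 28.898887634277344) [ 0.4992 -0.1641]
scene ((630.3380126953125, 24.006914138793945), (32.2194709777832, 115.69818878173828), 84.9366455078125) [0.6279 0.025 ]
scene ((504.2405090332031, -170.6766357421875), (20.763465881347656, 144.57223510742188), 27.129732131958008) [ 0.5032 -0.1711]
```

View pics/zoom1.png

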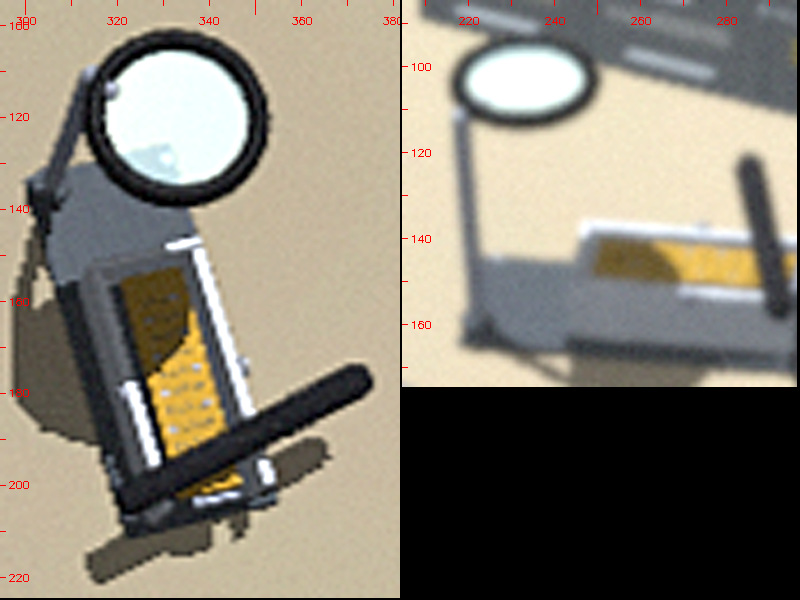

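```bash
cat >> h.py <<'E'
def RT(x,y,a): 
    T=np.eye(4); T[:2,:2]=[[np.cos(a),-np.sin(a)],[np.sin(a),np.cos(a)]]; T[:2,3]=x,y; return T
def tf(T,p): return (T@np.r_[p,1])[:3]
E
python3 - <<'E'
from h import *
from scipy.optimize import least_squares
F=[("top",(.09,0,.160),(332.8,120.0)),("top",(.067,-.028,.045),(338.,146.2)),("top",(.067,.028,.045),(312.5,152.1)),("top",(-.058,-.028,.045),(354.3,198.8)),
("scene",(.09,0,.159),(233.1,103.6)),("scene",(.067,-.028,.045),(245.9,136.1))]
def res(p): T=RT(*p); return np.concatenate([w2pix(n,tf(T,q))-u for n,q,u in F])
r=least_squares(res,[.53,-.14,.3],loss="soft_l1"); print(r.x,np.degrees(r.x[2])); print(r.fun.reshape(-1,2))
T=RT(*r.x); ims={n:cv2.imread(f"/tmp/{n}.png") for n in("top","scene")}
S=5
def draw(n,x0,y0,w,h):
    c=cv2.convertScaleAbs(cv2.resize(ims[n][y0:y0+h,x0:x0+w,::-1],None,fx=S,fy=S,interpolation=cv2.INTER_CUBIC),alpha=1.4)
    def pl(T,P,col,cl=True):
        q=np.array([((w2pix(n,tf(T,p))-(x0,y0)+.5)*S) for p in P]).round().astype(np.int32); cv2.polylines(c,[q],cl,col,1)
    for y in(.022,.028,-.022,-.028): pl(T,[(-.058,y,.045),(.067,y,.045)],(0,0,255),False)
    pl(T,[(.067,-.028,.045),(.067,.028,.045)],(0,0,255)); pl(T,[(.055,-.015,.045),(.055,.015,.045),(-.055,.015,.045),(-.055,-.015,.045)],(255,0,0))
    pl(T,[(-.063,-.039,.006),(-.063,.039,.006),(.129,.039,.006),(.129,-.039,.006)],(0,255,0))
    pl(T,[(.09+.04*np.cos(t),.04*np.sin(t),.161) for t in np.linspace(0,6.28,40)],(0,0,255))
    K=RT(.630,.0228,np.radians(-5.1)); pl(K,[(.055,.01,.02),(.055,-.01,.02),(-.055,-.01,.02),(-.055,.01,.02)],(255,0,255))
    M=RT(.5003,-.166,np.radians(28.5+0)); pl(M,[(a,b,.0535) for a,b in((.0085,.067),(-.0085,.067),(-.0085,-.067),(.0085,-.067))],(255,255,0))
    return c
A=draw("top",250,98,118,114); B=draw("scene",185,85,120,115)
C=np.zeros((575,1200,3),np.uint8);C[:A.shape[0],:A.shape[1]]=A;C[:B.shape[0],600:]=B
cv2.imwrite("pics/ov.png",A)
cv2.imwrite("pics/ov2.png",cv2.resize(C,(800,383),interpolation=cv2.INTER_AREA))
E
```

```text
[ 0.5302 -0.1408  0.2799] 16.037964117566105
[[-0.476  -0.4076]
 [-0.702  -0.6937]
 [ 0.6031 -0.4127]
 [ 0.1937  0.3417]
 [ 0.4183 -0.2578]
 [ 1.135   0.4195]]
```

View pics/ov.png

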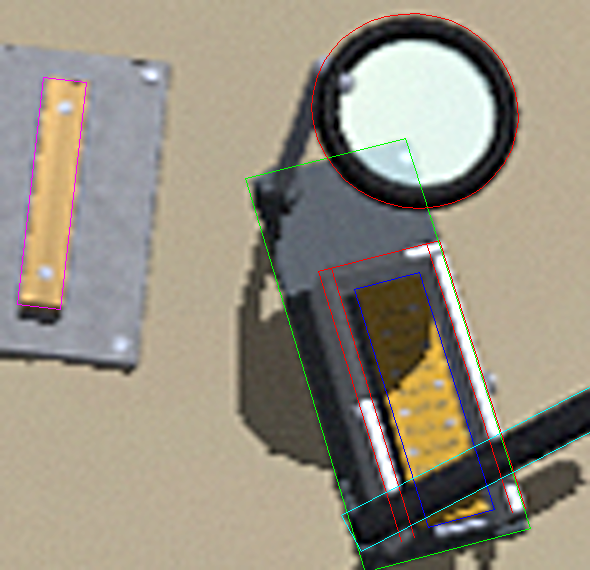

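The overlay fits to about 1–2 mm: rest at (0.530,-0.141) with yaw 16°, strip at (0.630,0.0225) with yaw -5°. The plan is to grip the marker by its overhanging right part. I'll write the move planner now.

```bash
cat >> h.py <<'E'
from scipy.spatial.transform import Rotation as Ro
REST=RT(.5302,-.1408,.2799)
def down(yaw):  # tool pointing down, jaw (y) axis at world angle yaw deg
    a=np.radians(yaw); y=np.array([np.cos(a),np.sin(a),0]); z=np.array([0,0,-1.]); return np.c_[np.cross(y,z),y,z]
def plan(p0,R0,p1,R1,n):
    w=Ro.from_matrix(R0.T@R1).as_rotvec()/n; dR=Ro.from_rotvec(w).as_matrix()
    S=np.zeros((3,3)); R=R0.copy()
    for _ in range(n): S+=R; R=R@dR
    s=np.linalg.solve(S,np.array(p1)-p0); print(n,"rows shift",s.round(4),"turn deg",np.degrees(w).round(2))
def seq(*wps):
    st=monitor.read_state(); p,R=np.array(st["tool_pos"]),np.array(st["tool_rot"])
    print("t",st["time_s"],"at",p)
    for q,Q,n in wps:
        Q=R if Q is None else Q
        plan(p,R,q,Q,n); p,R=np.array(q),Q
E
python3 - <<'E'
from h import *
g=np.array([.5186,-.2002])
seq(([.36,-.25,.16],None,8),([g[0],g[1],.11],down(28.5),14),([g[0],g[1],.045],None,4))
E
```

```text
t 2.2 at [ 0.2396 -0.5501  0.1952]
8 rows shift [ 0.0288 -0.0284  0.0044] turn deg [0. 0. 0.]
14 rows shift [0.0085 0.0102 0.0036] turn deg [ 0.    0.   -6.78]
4 rows shift [0.     0.     0.0162] turn deg [0. 0. 0.]
```

>>> carry_out(linear=[[0.0288, -0.0284, 0.0044], [0.0288, -0.0284, 0.0044], [0.0288, -0.0284, 0.0044], [0.0288, -0.0284, 0.0044], [0.0288, -0.0284, 0.0044], [0.0288, -0.0284, 0.0044], [0.0288, -0.0284, 0.0044], [0.0288, -0.0284, 0.0044]], delta_rot=[[0, 0, 0], [0, 0, 0], [0, 0, 0], [0, 0, 0], [0, 0, 0], [0, 0, 0], [0, 0, 0], [0, 0, 0]], gripper=[0, 0, 0, 0, 0, 0, 0, 0], squeeze=30)

```text
time_s: 2.87
tool_pos: [0.3604, -0.248, 0.16]
tool_rot: [[0.917, 0.399, 0.001], [0.399, -0.917, -0.001], [0.001, 0.001, -1.0]]
wrist_force: [0.4, -0.2, 1.2]
opening: 0.0423
```

>>> carry_out(linear=[[0.0085, 0.0102, 0.0036], [0.0085, 0.0102, 0.0036], [0.0085, 0.0102, 0.0036], [0.0085, 0.0102, 0.0036], [0.0085, 0.0102, 0.0036], [0.0085, 0.0102, 0.0036], [0.0085, 0.0102, 0.0036]], delta_rot=[[0, 0, -6.78], [0, 0, -6.78], [0, 0, -6.78], [0, 0, -6.78], [0, 0, -6.78], [0, 0, -6.78], [0, 0, -6.78]], gripper=[0, 0, 0, 0, 0, 0, 0])

```text
time_s: 3.45
tool_pos: [0.4506, -0.2598, 0.1346]
tool_rot: [[0.32, 0.947, 0.0], [0.947, -0.32, -0.0], [-0.0, 0.0, -1.0]]
wrist_force: [0.4, -0.5, 0.9]
opening: 0.0424
```

>>> carry_out(linear=[[0.0085, 0.0102, 0.0036], [0.0085, 0.0102, 0.0036], [0.0085, 0.0102, 0.0036], [0.0085, 0.0102, 0.0036], [0.0085, 0.0102, 0.0036], [0.0085, 0.0102, 0.0036], [0.0085, 0.0102, 0.0036], [0, 0, 0]], delta_rot=[[0, 0, -6.78], [0, 0, -6.78], [0, 0, -6.78], [0, 0, -6.78], [0, 0, -6.78], [0, 0, -6.78], [0, 0, -6.78], [0, 0, 0]], gripper=[0, 0, 0, 0, 0, 0, 0, 0])

```text
time_s: 4.12
tool_pos: [0.5185, -0.1983, 0.1086]
tool_rot: [[-0.482, 0.876, -0.001], [0.876, 0.482, 0.002], [0.002, 0.0, -1.0]]
wrist_force: [0.9, -0.4, 0.7]
opening: 0.0431
```

>>> carry_out(linear=[[0, 0, 0.016], [0, 0, 0.016], [0, 0, 0.016], [0, 0, 0.0155], [0, 0, 0], [0, 0, 0], [0, 0, 0], [0, 0, 0]], delta_rot=[[0, 0, 0], [0, 0, 0], [0, 0, 0], [0, 0, 0], [0, 0, 0], [0, 0, 0], [0, 0, 0], [0, 0, 0]], gripper=[0, 0, 0, 0, 0, -1, -1, -1])

```text
time_s: 4.78
tool_pos: [0.5187, -0.2009, 0.0478]
tool_rot: [[-0.476, 0.88, 0.002], [0.88, 0.476, -0.001], [-0.002, 0.001, -1.0]]
wrist_force: [-1.6, -0.5, -0.6]
opening: 0.0073
```

>>> carry_out(linear=[[0, 0, 0], [0, 0, 0], [0, 0, 0], [0, 0, -0.01], [0, 0, -0.02], [0, 0, -0.02]], delta_rot=[[0, 0, 0], [0, 0, 0], [0, 0, 0], [0, 0, 0], [0, 0, 0], [0, 0, 0]], gripper=[-1, -1, -1, -1, -1, -1])

```text
time_s: 5.28
tool_pos: [0.5174, -0.2, 0.0965]
tool_rot: [[-0.476, 0.879, -0.002], [0.879, 0.476, 0.001], [0.001, -0.001, -1.0]]
wrist_force: [0.1, -0.6, 0.1]
opening: -0.0
```

```bash
python3 - <<'E'
from h import *
p=monitor.read_state()["tool_pos"]
seq(([p[0]-.09,p[1]-.06,.06],None,5),([p[0]-.09,p[1]-.06,.0025],None,5))
camera("scene"); print(find("scene","marker")); camera("top"); print(find("top","marker"))
E
```

```text
t 5.2833 at [ 0.5174 -0.2     0.0965]
5 rows shift [-0.002  -0.0215  0.0073] turn deg [0. 0. 0.]
5 rows shift [-0.      0.      0.0115] turn deg [0. 0. 0.]
[(0.58, array([ 0.4932, -0.1633,  0.062 ]))]
[(0.59, array([ 0.4896, -0.1541,  0.0612]))]
```

The gripper shut on nothing, so I need to look.

```bash
python3 - <<'E'
from h import *
a=camera("top"); b=camera("scene")
A=cv2.resize(a[95:225,285:395,::-1],None,fx=4.5,fy=4.5,interpolation=cv2.INTER_CUBIC)[:585,:400]
B=cv2.resize(b[90:185,205:300,::-1],None,fx=4.2,fy=4.2,interpolation=cv2.INTER_CUBIC)[:585,:400]
C=np.zeros((585,800,3),np.uint8); C[:A.shape[0],:400]=A; C[:B.shape[0],400:400+B.shape[1]]=B
cv2.imwrite("pics/miss.png",cv2.convertScaleAbs(C,alpha=1.4))
for n in("top","scene"):
    r=spotter.trace(n,"marker")[0]["pixels"]; ys,xs=np.nonzero(r); 
    P=np.array([pix2w(n,x,y,.0535)[:2] for x,y in zip(xs,ys)]); print(n,cv2.minAreaRect((P*1000).astype(np.float32)),P.mean(0))
E
```

```text
top ((528.312744140625, -135.9049530029297), (106.88044738769531, 29.907886505126953), 12.509713172912598) [ 0.5379 -0.1341]
scene ((502.2480163574219, -169.74176025390625), (17.446136474609375, 148.0818634033203), 28.458675384521484) [ 0.5002 -0.1663]
```

View pics/miss.png

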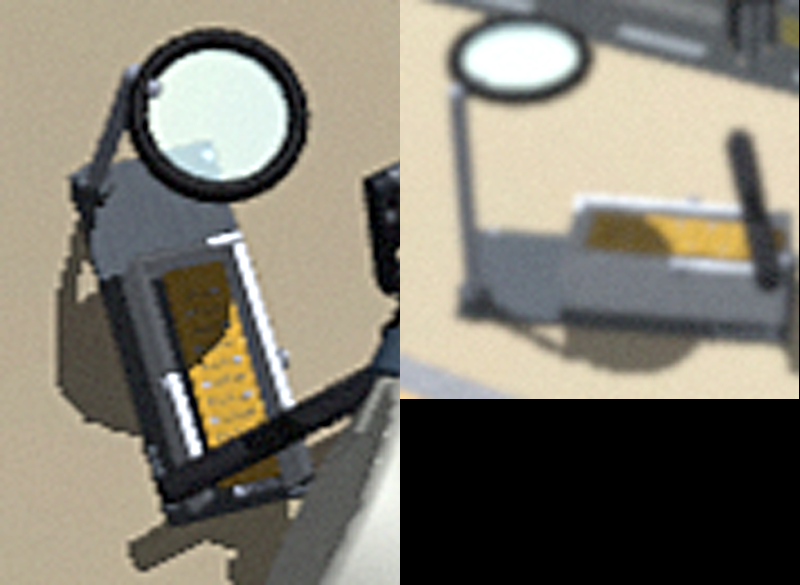

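The marker has not moved (scene crop: still across the near half of the channel), so the tips slipped over its rounded top. I'll regrip lower.

>>> carry_out(linear=[[0, 0, 0], [0, 0, 0], [0, 0, 0], [0, 0, 0.015], [0, 0, 0.015], [0, 0, 0.014], [0, 0, 0.012], [0, 0, 0]], delta_rot=[[0, 0, 0], [0, 0, 0], [0, 0, 0], [0, 0, 0], [0, 0, 0], [0, 0, 0], [0, 0, 0], [0, 0, 0]], gripper=[0, 0, 0, 0, 0, 0, 0, 0])

```text
time_s: 6.35
tool_pos: [0.5163, -0.1995, 0.0367]
tool_rot: [[-0.476, 0.879, -0.005], [0.879, 0.476, 0.002], [0.004, -0.003, -1.0]]
wrist_force: [-0.5, 0.4, -0.9]
opening: 0.0429
```

>>> carry_out(linear=[[0, 0, 0], [0, 0, 0], [0, 0, 0], [0, 0, 0], [0, 0, 0]], delta_rot=[[0, 0, 0], [0, 0, 0], [0, 0, 0], [0, 0, 0], [0, 0, 0]], gripper=[0, -1, -1, -1, -1])

```text
time_s: 6.77
tool_pos: [0.5184, -0.2005, 0.041]
tool_rot: [[-0.476, 0.879, 0.001], [0.879, 0.476, -0.001], [-0.001, 0.001, -1.0]]
wrist_force: [0.1, -0.2, -1.1]
opening: -0.0001
```

```bash
python3 - <<'E'
from h import *
b=camera("scene")
x0,y0=230,60
B=cv2.convertScaleAbs(cv2.resize(b[y0:y0+110,x0:x0+130,::-1],None,fx=5,fy=5,interpolation=cv2.INTER_CUBIC),alpha=1.4)
s=monitor.read_state(); p=np.array(s["tool_pos"]); R=np.array(s["tool_rot"])
for q in (p,p-R[:,2]*.0187,p-R[:,2]*.06):
    u=((w2pix("scene",q)-(x0,y0)+.5)*5).astype(int); cv2.circle(B,tuple(int(v) for v in u),3,(0,0,255),-1)
print(p,s["opening"]); cv2.imwrite("pics/grip2.png",B)
r=spotter.trace("scene","marker")[0]["pixels"]; ys,xs=np.nonzero(r); 
P=np.array([pix2w("scene",x,y,.0535)[:2] for x,y in zip(xs,ys)]); print(cv2.minAreaRect((P*1000).astype(np.float32)),P.mean(0))
E
```

```text
[ 0.5183 -0.2005  0.0408] 0.00032224362749437926
((499.26922607421875, -164.92201232910156), (17.105104446411133, 136.26071166992188), 29.044410705566406) [ 0.4993 -0.1639]
```

View pics/grip2.png

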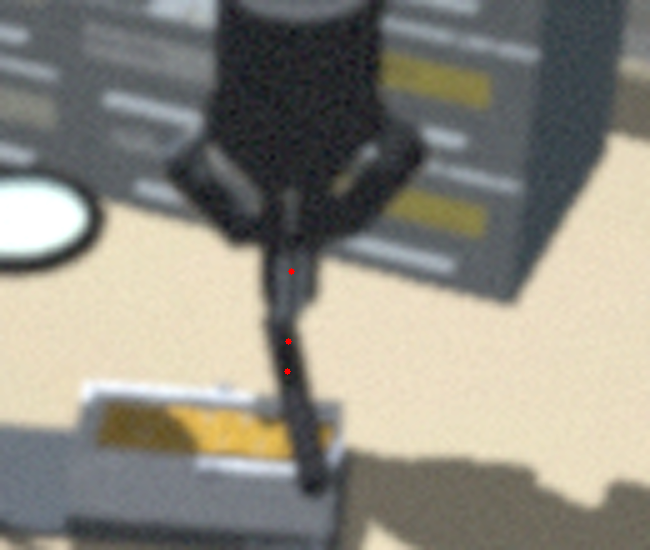

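The fingers report shut with the marker apparently between them. I'll save brightened crops here, lift, and compare the two.

```bash
cat >> h.py <<'E'
def crop(n,x0,y0,w,h,s,g=.45):
    c=cv2.resize(camera(n)[y0:y0+h,x0:x0+w,::-1],None,fx=s,fy=s,interpolation=cv2.INTER_CUBIC)
    return (255*(c/255.)**g).astype(np.uint8)
E
python3 - <<'E'
from h import *
cv2.imwrite("/tmp/c1.png",crop("scene",260,85,70,80,5.7))
E
```

>>> carry_out(linear=[[0, 0, -0.01], [0, 0, -0.01], [0, 0, -0.01], [0, 0, 0]], delta_rot=[[0, 0, 0], [0, 0, 0], [0, 0, 0], [0, 0, 0]], gripper=[-1, -1, -1, -1])

```text
time_s: 7.25
tool_pos: [0.5196, -0.201, 0.074]
tool_rot: [[-0.476, 0.879, 0.005], [0.879, 0.476, -0.002], [-0.004, 0.003, -1.0]]
wrist_force: [1.0, -0.3, 0.6]
opening: 0.0
```

```bash
python3 - <<'E'
from h import *
c=crop("scene",260,85,70,80,5.7); p=monitor.read_state()["tool_pos"]; print(p)
u=(w2pix("scene",p)-(260,85)+.5)*5.7; cv2.circle(c,(int(u[0]),int(u[1])),3,(0,0,255),-1)
cv2.imwrite("pics/cmp.png",np.hstack([cv2.imread("/tmp/c1.png"),c]))
E
```

```text
[ 0.5192 -0.2009  0.0727]
```

View pics/cmp.png

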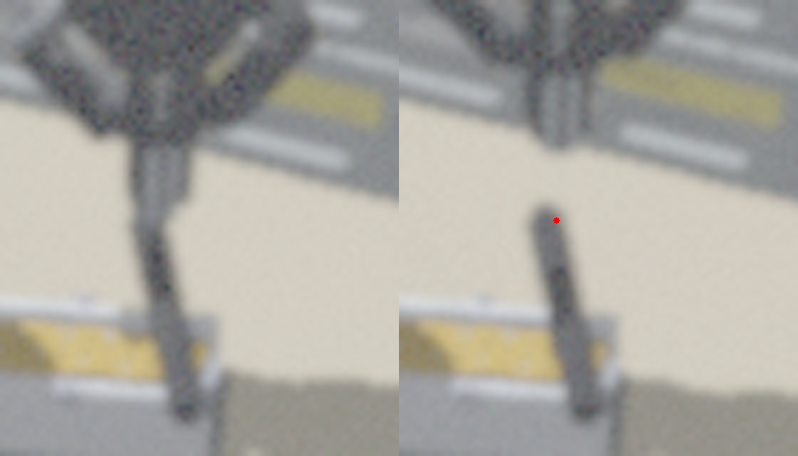

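The right pane shows the shut fingertips at pane (560,145), but the reported TCP projects to (556,220). The robot's reading and the cameras disagree by about 44 mm, so I'll triangulate with the top camera.

```bash
python3 - <<'E'
from h import *
s=monitor.read_state(); p=np.array(s["tool_pos"]); R=np.array(s["tool_rot"]); print(p,s["joints"])
x0,y0,S=300,90,4
c=crop("top",x0,y0,110,145,S)
d=crop("scene",240,20,90,145,S)
for n,im,a,b in(("top",c,x0,y0),("scene",d,240,20)):
    for k,col in((0,(0,0,255)),(.073,(0,255,0)),(.16,(255,0,0))):
        u=(w2pix(n,p-R[:,2]*k)-(a,b)+.5)*S; print(n,k,u/S-.5+(a,b)); cv2.circle(im,(int(u[0]),int(u[1])),3,col,-1)
cv2.imwrite("pics/tri.png",np.hstack([c,d]))
# q1 / geometric sanity: azimuth
print(np.degrees(np.arctan2(p[1],p[0])),np.degrees(s["joints"][0]))
E
```

```text
[ 0.5192 -0.2009  0.0727] [-0.4302 -0.019   1.56    0.      1.5963 -0.9269]
top 0 [365.3726 179.6838]
top 0.073 [375.8338 171.2355]
top 0.16 [391.1997 158.8264]
scene 0 [287.1131 123.1479]
scene 0.073 [288.0671  97.5779]
scene 0.16 [289.3223  63.9339]
-21.14821018401127 -24.649811677315363
```

View pics/tri.png

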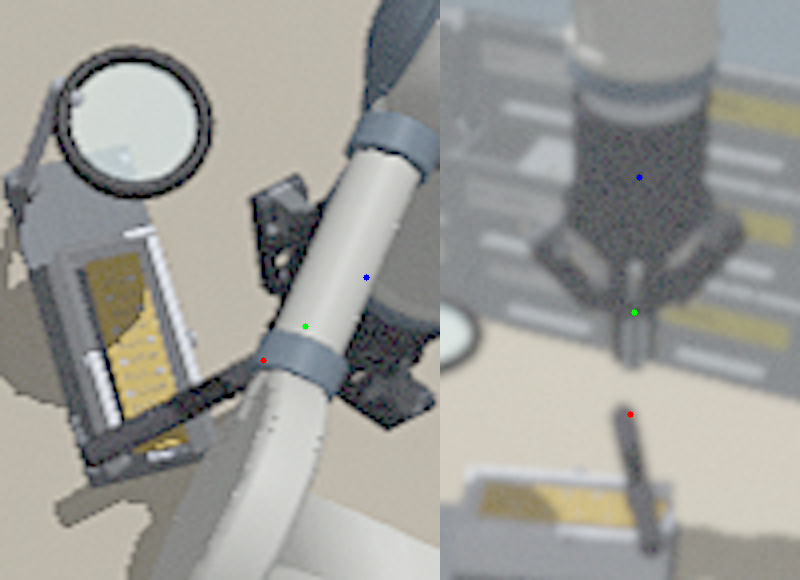

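Both cameras agree with the gripper's axis: the knuckle midpoints match laterally. But the shut fingertips appear about 35 mm short of the reported TCP along the axis, so the tips are roughly at TCP − 35 mm. I'll grip the marker with that allowance.

>>> carry_out(linear=[[0, 0, 0], [0, 0, 0], [0, 0, 0], [0, 0, 0.0167], [0, 0, 0.0167], [0, 0, 0.0167], [0, 0, 0.0167], [0, 0, 0]], delta_rot=[[0, 0, 0], [0, 0, 0], [0, 0, 0], [0, 0, 0], [0, 0, 0], [0, 0, 0], [0, 0, 0], [0, 0, 0]], gripper=[0, 0, 0, 0, 0, 0, 0, 0])

```text
time_s: 8.07
tool_pos: [0.5154, -0.1991, -0.0012]
tool_rot: [[-0.476, 0.879, -0.007], [0.879, 0.476, 0.003], [0.006, -0.004, -1.0]]
wrist_force: [0.2, -0.1, -0.3]
opening: 0.0425
```

>>> carry_out(linear=[[0, 0, 0], [0, 0, 0], [0, 0, 0], [0, 0, 0], [0, 0, 0]], delta_rot=[[0, 0, 0], [0, 0, 0], [0, 0, 0], [0, 0, 0], [0, 0, 0]], gripper=[0, -1, -1, -1, -1])

```text
time_s: 8.48
tool_pos: [0.5189, -0.2007, 0.0049]
tool_rot: [[-0.476, 0.879, 0.002], [0.879, 0.477, -0.001], [-0.002, 0.002, -1.0]]
wrist_force: [-0.7, -1.0, 4.2]
opening: 0.0166
```

>>> carry_out(linear=[[0, 0, -0.01], [0, 0, -0.02], [0, 0, -0.02], [-0.002, -0.0215, 0], [-0.002, -0.0215, 0], [-0.002, -0.0215, 0], [-0.002, -0.0215, 0], [-0.002, -0.0215, 0]], delta_rot=[[0, 0, 0], [0, 0, 0], [0, 0, 0], [0, 0, 0], [0, 0, 0], [0, 0, 0], [0, 0, 0], [0, 0, 0]], gripper=[-1, -1, -1, -1, -1, -1, -1, -1])

```text
time_s: 9.15
tool_pos: [0.4275, -0.2608, 0.0542]
tool_rot: [[-0.477, 0.879, 0.001], [0.879, 0.477, -0.001], [-0.001, 0.0, -1.0]]
wrist_force: [-0.2, -0.5, 0.1]
opening: 0.0166
```

>>> carry_out(linear=[[0, 0, 0], [0, 0, 0.02], [0, 0, 0.02], [0, 0, 0.02], [0, 0, 0.015], [0, 0, 0.008], [0, 0, 0.004]], delta_rot=[[0, 0, 0], [0, 0, 0], [0, 0, 0], [0, 0, 0], [0, 0, 0], [0, 0, 0], [0, 0, 0]], gripper=[-1, -1, -1, -1, -1, -1, -1])

```text
time_s: 9.73
tool_pos: [0.428, -0.2596, -0.0347]
tool_rot: [[-0.477, 0.879, -0.001], [0.879, 0.477, 0.001], [0.002, -0.001, -1.0]]
wrist_force: [0.2, -0.2, 0.2]
opening: 0.0166
```

>>> carry_out(linear=[[0, 0, 0.002], [0, 0, 0]], delta_rot=[[0, 0, 0], [0, 0, 0]], gripper=[-1, -1])

```text
time_s: 9.9
tool_pos: [0.4287, -0.2604, -0.0351]
tool_rot: [[-0.477, 0.879, 0.001], [0.879, 0.477, -0.0], [-0.001, 0.0, -1.0]]
wrist_force: [1.4, 0.7, -0.8]
opening: 0.0166
```

>>> carry_out(linear=[[0, 0, 0.002], [0, 0, 0]], delta_rot=[[0, 0, 0], [0, 0, 0]], gripper=[-1, -1])

```text
time_s: 10.07
tool_pos: [0.4293, -0.2609, -0.0357]
tool_rot: [[-0.477, 0.879, 0.002], [0.879, 0.477, -0.001], [-0.002, 0.001, -1.0]]
wrist_force: [-1.3, 1.8, 5.0]
opening: 0.0166
```

>>> carry_out(linear=[[0, 0, 0.002], [0, 0, 0]], delta_rot=[[0, 0, 0], [0, 0, 0]], gripper=[-1, -1])

```text
time_s: 10.23
tool_pos: [0.4293, -0.2609, -0.0358]
tool_rot: [[-0.477, 0.879, 0.002], [0.879, 0.477, -0.001], [-0.002, 0.001, -1.0]]
wrist_force: [-6.9, 4.0, 16.6]
opening: 0.0164
```

Contact. I'll back off the press, open, and lift.

>>> carry_out(linear=[[0, 0, -0.003], [0, 0, 0], [0, 0, 0], [0, 0, 0], [0, 0, 0], [0, 0, -0.015], [0, 0, -0.03], [0, 0, -0.04]], delta_rot=[[0, 0, 0], [0, 0, 0], [0, 0, 0], [0, 0, 0], [0, 0, 0], [0, 0, 0], [0, 0, 0], [0, 0, 0]], gripper=[-1, -0.55, -0.45, -0.3, -0.2, -0.1, 0, 0])

```text
time_s: 10.9
tool_pos: [0.4258, -0.2586, 0.045]
tool_rot: [[-0.476, 0.879, -0.007], [0.879, 0.476, 0.005], [0.007, -0.004, -1.0]]
wrist_force: [1.1, -0.0, -0.6]
opening: 0.0428
```

```bash
python3 - <<'E'
from h import *
camera("scene"); print("marker",find("scene","marker")); 
r=spotter.trace("scene","marker")
if r:
    ys,xs=np.nonzero(r[0]["pixels"]); P=np.array([pix2w("scene",x,y,.0085)[:2] for x,y in zip(xs,ys)]); print(cv2.minAreaRect((P*1000).astype(np.float32)))
s=monitor.read_state(); print(s["tool_pos"],s["joints"])
E
```

```text
marker [(0.59, array([ 0.408 , -0.2189,  0.013 ]))]
((412.40045166015625, -230.49229431152344), (17.05824851989746, 139.0999298095703), 27.586692810058594)
[ 0.4302 -0.2617  0.0521] [-0.6141 -0.1586  1.7282 -0.      1.5649 -1.1107]
```

The marker is on the bare table at about (0.41,-0.227). Next I'll lean the tool 36° with its x axis along the rest's x, and go above the press point with the fingers shut.

```bash
cat >> h.py <<'E'
OFF=.034
def lean(yaw_x,deg):  # tool x forward along yaw_x (deg), body leaning back by deg
    a,l=np.radians(yaw_x),np.radians(deg); f=np.array([np.cos(a),np.sin(a),0]); k=np.array([0,0,1.])
    x=np.cos(l)*f+np.sin(l)*k; z=np.sin(l)*f-np.cos(l)*k; return np.c_[x,np.cross(z,x),z]
def tcp(tip,R,off=None): return np.array(tip)+R[:,2]*(OFF if off is None else off)
E
python3 - <<'E'
from h import *
R=lean(16.04,36); t=tf(REST,(-.036,0,.10))
seq((tcp([.42,-.22,.19],R),R,16),(tcp(t,R),None,4))
E
```

```text
t 11.05 at [ 0.4302 -0.2617  0.0521]
16 rows shift [ 0.0053  0.001  -0.0057] turn deg [-1.98  1.62  6.17]
4 rows shift [ 0.0053 -0.0114  0.0317] turn deg [0. 0. 0.]
```

>>> carry_out(linear=[[0.0053, 0.001, -0.0057], [0.0053, 0.001, -0.0057], [0.0053, 0.001, -0.0057], [0.0053, 0.001, -0.0057], [0.0053, 0.001, -0.0057], [0.0053, 0.001, -0.0057], [0.0053, 0.001, -0.0057], [0.0053, 0.001, -0.0057]], delta_rot=[[-1.98, 1.62, 6.17], [-1.98, 1.62, 6.17], [-1.98, 1.62, 6.17], [-1.98, 1.62, 6.17], [-1.98, 1.62, 6.17], [-1.98, 1.62, 6.17], [-1.98, 1.62, 6.17], [-1.98, 1.62, 6.17]], gripper=[-1, -1, -1, -1, -1, -1, -1, -1])

```text
time_s: 11.72
tool_pos: [0.4259, -0.2241, 0.0976]
tool_rot: [[0.331, 0.91, 0.249], [0.892, -0.388, 0.233], [0.309, 0.145, -0.94]]
wrist_force: [-0.0, 1.0, 0.7]
opening: 0.0002
```

>>> carry_out(linear=[[0.0053, 0.001, -0.0057], [0.0053, 0.001, -0.0057], [0.0053, 0.001, -0.0057], [0.0053, 0.001, -0.0057], [0.0053, 0.001, -0.0057], [0.0053, 0.001, -0.0057], [0.0053, 0.001, -0.0057], [0.0053, 0.001, -0.0057]], delta_rot=[[-1.98, 1.62, 6.17], [-1.98, 1.62, 6.17], [-1.98, 1.62, 6.17], [-1.98, 1.62, 6.17], [-1.98, 1.62, 6.17], [-1.98, 1.62, 6.17], [-1.98, 1.62, 6.17], [-1.98, 1.62, 6.17]], gripper=[-1, -1, -1, -1, -1, -1, -1, -1])

```text
time_s: 12.38
tool_pos: [0.438, -0.2131, 0.1574]
tool_rot: [[0.782, 0.271, 0.561], [0.214, -0.962, 0.167], [0.586, -0.01, -0.81]]
wrist_force: [-0.4, -0.2, 0.3]
opening: 0.0002
```

```bash
python3 - <<'E'
from h import *
s=monitor.read_state(); print(s["tool_pos"],s["joints"]); print(np.array(s["tool_rot"]))
R=lean(16.04,36); t=tf(REST,(-.036,0,.10))
seq((tcp(t,R),R,5))
E
```

```text
[ 0.438  -0.2131  0.1574] [-0.9792 -0.6034  2.0046  0.5938  1.5354  0.3614]
[[ 0.7817  0.2713  0.5615]
 [ 0.2141 -0.9624  0.1669]
 [ 0.5857 -0.0103 -0.8105]]
t 12.3833 at [ 0.438  -0.2131  0.1574]
5 rows shift [ 0.005  -0.0088  0.0246] turn deg [-0.06  0.03 -0.12]
```

>>> carry_out(linear=[[0.005, -0.0088, 0.0246], [0.005, -0.0088, 0.0246], [0.005, -0.0088, 0.0246], [0.005, -0.0088, 0.0246], [0.005, -0.0088, 0.0246], [0, 0, 0]], delta_rot=[[0, 0, 0], [0, 0, 0], [0, 0, 0], [0, 0, 0], [0, 0, 0], [0, 0, 0]], gripper=[-1, -1, -1, -1, -1, -1])

```text
time_s: 12.88
tool_pos: [0.5137, -0.1411, 0.0677]
tool_rot: [[0.783, 0.28, 0.555], [0.22, -0.96, 0.173], [0.581, -0.013, -0.814]]
wrist_force: [-0.9, 0.8, -1.3]
opening: 0.0
```

```bash
python3 - <<'E'
from h import *
s=monitor.read_state(); p=np.array(s["tool_pos"]); R=np.array(s["tool_rot"]); print(p,s["joints"])
T=np.linalg.inv(REST); print("TCP rest",tf(T,p),"tip rest",tf(T,p-OFF*R[:,2]))
S=4; ims=[]
for n,a,b in(("top",285,80),("scene",220,40)):
    im=crop(n,a,b,100,145,S)
    for q,col in((p,(0,255,0)),(p-OFF*R[:,2],(0,0,255)),(p+[0,0,OFF],(255,0,0))):
        u=(w2pix(n,q)-(a,b)+.5)*S; cv2.circle(im,(int(u[0]),int(u[1])),2,col,-1)
    ims.append(im)
cv2.imwrite("pics/pre.png",np.hstack(ims))
seq((tcp(tf(REST,(-.036,0,.06)),R),None,3))
E
```

```text
[ 0.5137 -0.1411  0.0677] [-0.6877 -0.5393  2.1204  0.5401  1.237   0.5077]
TCP rest [-0.016   0.0043  0.0677] tip rest [-0.0357  0.0039  0.0953]
t 12.9833 at [ 0.5139 -0.1437  0.0718]
3 rows shift [-0.0076  0.0005  0.0107] turn deg [0. 0. 0.]
```

View pics/pre.png

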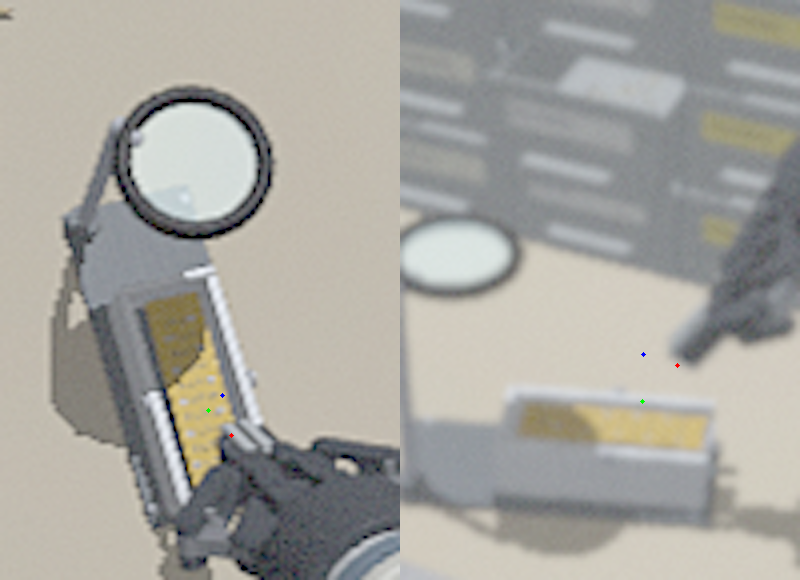

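The red dot (offset along the tool axis) falls on the real tips in both views, about (245,433) top and (685,355) scene. So the tips sit about 36 mm behind the reported TCP along the tool. Now I'll press.

>>> carry_out(linear=[[-0.0076, 0.0005, 0.011], [-0.0076, 0.0005, 0.011], [-0.0076, 0.0005, 0.011], [0, 0, 0], [-0.0023, 0, 0.0032], [-0.0023, 0, 0.0032], [0, 0, 0]], delta_rot=[[0, 0, 0], [0, 0, 0], [0, 0, 0], [0, 0, 0], [0, 0, 0], [0, 0, 0], [0, 0, 0]], gripper=[-1, -1, -1, -1, -1, -1, -1])

```text
time_s: 13.57
tool_pos: [0.5156, -0.1461, 0.0256]
tool_rot: [[0.78, 0.277, 0.561], [0.221, -0.961, 0.166], [0.585, -0.006, -0.811]]
wrist_force: [0.3, 0.2, -1.1]
opening: -0.0004
```

>>> carry_out(linear=[[-0.0018, 0, 0.0024], [-0.0018, 0, 0.0024], [-0.0018, 0, 0.0024], [-0.0018, 0, 0.0024], [0, 0, 0]], delta_rot=[[0, 0, 0], [0, 0, 0], [0, 0, 0], [0, 0, 0], [0, 0, 0]], gripper=[-1, -1, -1, -1, -1])

```text
time_s: 13.98
tool_pos: [0.5158, -0.146, 0.014]
tool_rot: [[0.78, 0.277, 0.562], [0.221, -0.961, 0.166], [0.586, -0.005, -0.81]]
wrist_force: [1.1, 0.3, 0.2]
opening: -0.0
```

```bash
sed -i 's/OFF=.034/OFF=.036/' h.py; python3 - <<'E'
from h import *
s=monitor.read_state(); p=np.array(s["tool_pos"]); R=np.array(s["tool_rot"]);T=np.linalg.inv(REST); print("tip rest",tf(T,p-OFF*R[:,2]),s["wrist_force"])
print(T[:3,:3]@R)
E
```

```text
tip rest [-0.0364 -0.0012  0.0432] [1.1064 0.2847 0.1628]
[[ 0.8105  0.0006  0.5857]
 [-0.0026 -1.      0.0046]
 [ 0.5857 -0.0053 -0.8105]]
```

>>> carry_out(linear=[[-0.0018, 0, 0.0024], [-0.0018, 0, 0.0024], [-0.0018, 0, 0.0024], [0, 0, 0]], delta_rot=[[0, 0, 0], [0, 0, 0], [0, 0, 0], [0, 0, 0]], gripper=[-1, -1, -1, -1])

```text
time_s: 14.32
tool_pos: [0.5152, -0.1458, 0.0044]
tool_rot: [[0.78, 0.277, 0.561], [0.221, -0.961, 0.167], [0.585, -0.006, -0.811]]
wrist_force: [0.3, 0.2, 1.2]
opening: -0.0
```

>>> carry_out(linear=[[-0.0018, 0, 0.0024], [-0.0012, 0, 0.0016], [0, 0, 0]], delta_rot=[[0, 0, 0], [0, 0, 0], [0, 0, 0]], gripper=[-1, -1, -1])

```text
time_s: 14.57
tool_pos: [0.5151, -0.1459, -0.0005]
tool_rot: [[0.78, 0.277, 0.561], [0.221, -0.961, 0.167], [0.585, -0.006, -0.811]]
wrist_force: [0.8, 0.1, -0.0]
opening: -0.0002
```

>>> carry_out(linear=[[-0.0012, 0, 0.0016], [0, 0, 0]], delta_rot=[[0, 0, 0], [0, 0, 0]], gripper=[-1, -1])

```text
time_s: 14.73
tool_pos: [0.5152, -0.1459, -0.0023]
tool_rot: [[0.78, 0.277, 0.561], [0.221, -0.961, 0.167], [0.585, -0.006, -0.811]]
wrist_force: [0.2, -0.6, 1.1]
opening: 0.0002
```

>>> carry_out(linear=[[-0.0012, 0, 0.0016], [0, 0, 0]], delta_rot=[[0, 0, 0], [0, 0, 0]], gripper=[-1, -1])

```text
time_s: 14.9
tool_pos: [0.5156, -0.146, -0.0035]
tool_rot: [[0.779, 0.277, 0.562], [0.222, -0.961, 0.166], [0.586, -0.005, -0.81]]
wrist_force: [-0.7, 0.7, 4.0]
opening: 0.0001
```

>>> carry_out(linear=[[-0.0012, 0, 0.0016], [0, 0, 0]], delta_rot=[[0, 0, 0], [0, 0, 0]], gripper=[-1, -1])

```text
time_s: 15.07
tool_pos: [0.5159, -0.1461, -0.0039]
tool_rot: [[0.779, 0.278, 0.563], [0.222, -0.961, 0.166], [0.587, -0.004, -0.81]]
wrist_force: [-8.9, 1.8, 11.9]
opening: 0.0002
```

It hit the stop with 12 N at the predicted depth. I'll retract along the tool, open, and traverse to above the raised end.

>>> carry_out(linear=[[0, 0, -0.01], [0, 0, -0.025], [0, 0, -0.025], [0.02, 0, 0], [0.031, 0, 0], [0.031, 0, 0], [0, 0, 0], [0, 0, 0]], delta_rot=[[0, 0, 0], [0, 0, 0], [0, 0, 0], [0, 0, 0], [0, 0, 0], [0, 0, 0], [0, 0, 0], [0, 0, 0]], gripper=[-1, -1, 0.3, 0.3, 0.3, 0.3, 0.3, 0.3], squeeze=40)

```text
time_s: 15.73
tool_pos: [0.5461, -0.1374, 0.0913]
tool_rot: [[0.779, 0.279, 0.561], [0.224, -0.96, 0.167], [0.585, -0.004, -0.811]]
wrist_force: [-0.2, 0.3, 0.3]
opening: 0.0555
```

```bash
python3 - <<'E'
from h import *
R=lean(16.04,36); g=tf(REST,(.0447,0,.0534))
s=monitor.read_state(); p=np.array(s["tool_pos"]); Rm=np.array(s["tool_rot"]);T=np.linalg.inv(REST); print("tip rest",tf(T,p-OFF*Rm[:,2]),s["wrist_force"],s["opening"],s["joints"])
seq((tcp(g,R),R,5))
a,b=285,80;S=4
im=crop("top",a,b,100,145,S); jm=crop("scene",220,40,100,145,S)
th=.5; c,sn=np.cos(th),np.sin(th)
for n,i,(x0,y0) in(("top",im,(285,80)),("scene",jm,(220,40))):
    q=[]
    for s_,w in((.055,.015),(.055,-.015),(-.055,-.015),(-.055,.015)):
        q.append((w2pix(n,tf(REST,(s_*c-.0025*sn,w,.0425+s_*sn+.0025*c)))-(x0,y0)+.5)*S)
    cv2.polylines(i,[np.array(q).astype(np.int32)],True,(0,0,255),1)
    for d in(0,.06):
        u=(w2pix(n,tcp(g,R,-d))-(x0,y0)+.5)*S; cv2.circle(i,(int(u[0]),int(u[1])),2,(0,255,0),-1)
cv2.imwrite("pics/tip.png",np.hstack([im,jm]))
E
```

```text
tip rest [-0.0049 -0.0013  0.1204] [-0.1806  0.3443  0.3228] 0.05548701401810726 [-0.6264 -0.4765  2.0376  0.5179  1.2144  0.5702]
t 15.7333 at [ 0.5461 -0.1374  0.0913]
5 rows shift [ 0.0002 -0.0002  0.0167] turn deg [-0.06  0.04 -0.  ]
```

View pics/tip.png

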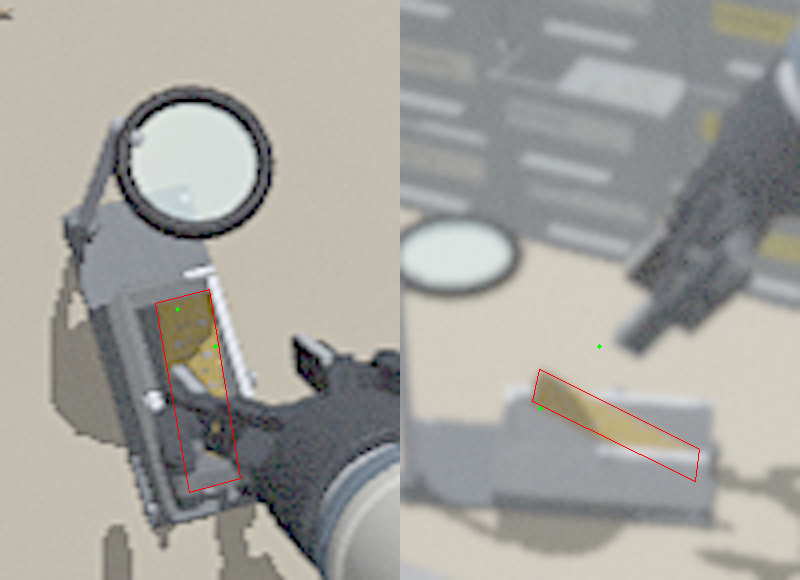

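The plate is fully tipped and matches the predicted outline (far end at (180,295) top, (540,372) scene). I'll advance along the tool and grip.

>>> carry_out(linear=[[0, 0, 0.0167], [0, 0, 0.0167], [0, 0, 0.0167], [0, 0, 0.0167], [0, 0, 0.0125], [0, 0, 0.0042], [0, 0, 0]], delta_rot=[[0, 0, 0], [0, 0, 0], [0, 0, 0], [0, 0, 0], [0, 0, 0], [0, 0, 0], [0, 0, 0]], gripper=[0.3, 0.3, 0.3, 0.3, 0.3, 0.3, 0.3])

```text
time_s: 16.42
tool_pos: [0.5907, -0.1234, 0.0202]
tool_rot: [[0.782, 0.277, 0.558], [0.22, -0.961, 0.168], [0.583, -0.009, -0.813]]
wrist_force: [-0.1, -0.1, 0.1]
opening: 0.0558
```

>>> carry_out(linear=[[0, 0, 0], [0, 0, 0], [0, 0, 0], [0, 0, 0], [0, 0, 0]], delta_rot=[[0, 0, 0], [0, 0, 0], [0, 0, 0], [0, 0, 0], [0, 0, 0]], gripper=[-0.4, -0.4, -1, -1, -1])

```text
time_s: 16.83
tool_pos: [0.5925, -0.1245, 0.024]
tool_rot: [[0.779, 0.277, 0.562], [0.222, -0.961, 0.165], [0.586, -0.004, -0.81]]
wrist_force: [-2.4, -0.8, 1.3]
opening: 0.0288
```

The reading of 28.8 mm means the plate is held. I'll lift along the plate's normal.

```bash
cat > goal.py <<'E'
from h import *
th=.5;c,s=np.cos(th),np.sin(th)
P=np.eye(4); P[:3,:3]=np.array([[c,0,-s],[0,1,0],[s,0,c]]); P[:3,3]=(.0012,0,.0403)
P=REST@P
G=np.eye(4); G[:3,:3]=[[.779,.277,.562],[.222,-.961,.165],[.586,-.004,-.81]]; G[:3,:3]=Ro.from_matrix(G[:3,:3]).as_matrix(); G[:3,3]=(.5925,-.1245,.024)
REL=np.linalg.inv(G)@P  # plate in tool
# plate is centred/aligned on the jaws
print("rel",REL[:3,3],Ro.from_matrix(REL[:3,:3]).as_euler("xyz",degrees=True))
REL[1,3]=0
REL[:3,:3]=np.array([[np.cos(np.radians(7.35)),0,-np.sin(np.radians(7.35))],[0,-1,0],[-np.sin(np.radians(7.35)),0,-np.cos(np.radians(7.35))]])
def tool_for(x,y,z,yaw,R=REL):
    T=RT(x,y,np.radians(yaw)); T[2,3]=z; W=T@np.linalg.inv(R); return W[:3,3],W[:3,:3]
E
python3 - <<'E'
from goal import *
print(REL)
E
```

```text
rel [-0.0416 -0.0016 -0.0502] [179.7981  -7.2295  -0.0776]
[[ 0.9918  0.     -0.1279 -0.0416]
 [ 0.     -1.      0.      0.    ]
 [-0.1279  0.     -0.9918 -0.0502]
 [ 0.      0.      0.      1.    ]]
```

>>> carry_out(linear=[[0.0006, 0, -0.005], [0.0013, 0, -0.01], [0.0013, 0, -0.01], [0, 0, -0.015], [0, 0, -0.02], [0, 0, -0.02]], delta_rot=[[0, 0, 0], [0, 0, 0], [0, 0, 0], [0, 0, 0], [0, 0, 0], [0, 0, 0]], gripper=[-1, -1, -1, -1, -1, -1])

```text
time_s: 17.33
tool_pos: [0.5491, -0.1364, 0.0911]
tool_rot: [[0.78, 0.277, 0.561], [0.222, -0.961, 0.166], [0.585, -0.005, -0.811]]
wrist_force: [0.0, 0.5, -0.2]
opening: 0.0294
```

```bash
python3 - <<'E'
from goal import *
a=tool_for(.48,.0225,.13,-5.1); b=tool_for(.630,.0225,.06,-5.1)
seq((*a,8),(*b,6))
s=monitor.read_state(); print(s["opening"],s["joints"],s["wrist_force"])
camera("scene"); print(find("scene","reed_plate")[:2],"pred",s["tool_pos"]+np.array(s["tool_rot"])@REL[:3,3])
E
```

```text
rel [-0.0416 -0.0016 -0.0502] [179.7981  -7.2295  -0.0776]
t 17.3333 at [ 0.5491 -0.1364  0.0911]
8 rows shift [-0.0027 -0.0198  0.0019] turn deg [-0.7  -5.33  2.62]
6 rows shift [ 0.0262 -0.0022  0.0084] turn deg [0. 0. 0.]
0.029356985020758092 [-0.6197 -0.4696  2.0332  0.516   1.2088  0.5771] [ 0.0046  0.4678 -0.2253]
[(0.78, array([ 0.4752, -0.1565,  0.1058]))] pred [ 0.4885 -0.154   0.1074]
```

>>> carry_out(linear=[[-0.0027, -0.0198, 0.0019], [-0.0027, -0.0198, 0.0019], [-0.0027, -0.0198, 0.0019], [-0.0027, -0.0198, 0.0019], [-0.0027, -0.0198, 0.0019], [-0.0027, -0.0198, 0.0019], [-0.0027, -0.0198, 0.0019], [-0.0027, -0.0198, 0.0019]], delta_rot=[[-0.7, -5.33, 2.62], [-0.7, -5.33, 2.62], [-0.7, -5.33, 2.62], [-0.7, -5.33, 2.62], [-0.7, -5.33, 2.62], [-0.7, -5.33, 2.62], [-0.7, -5.33, 2.62], [-0.7, -5.33, 2.62]], gripper=[-1, -1, -1, -1, -1, -1, -1, -1])

```text
time_s: 18.1
tool_pos: [0.5159, 0.0206, 0.0741]
tool_rot: [[0.987, -0.09, -0.13], [-0.09, -0.996, 0.011], [-0.131, 0.001, -0.991]]
wrist_force: [0.3, -0.3, -0.8]
opening: 0.0289
```

```bash
python3 - <<'E'
from goal import *
seq((*tool_for(.630,.0225,.06,-5.1),7))
E
```

```text
rel [-0.0416 -0.0016 -0.0502] [179.7981  -7.2295  -0.0776]
t 18.1 at [0.5159 0.0206 0.0741]
7 rows shift [ 0.0223 -0.0017  0.0071] turn deg [ 0.01  0.02 -0.01]
```

My overwritten REL had the wrong tilt sign (the Euler printout shows it). I'll fix it before lowering.

```bash
sed -i 's/^REL\[:3,:3\]=.*/a=np.radians(7.35); REL[:3,:3]=np.array([[np.cos(a),0,np.sin(a)],[0,-1,0],[np.sin(a),0,-np.cos(a)]])/' goal.py; python3 - <<'E'
from goal import *
print(np.linalg.det(REL[:3,:3]))
p,R=tool_for(.630,.0225,.065,-5.1); print(R,p)
seq((p,R,8))
E
```

```text
rel [-0.0416 -0.0016 -0.0502] [179.7981  -7.2295  -0.0776]
0.9999999999999999
[[ 0.9879 -0.0889  0.1274]
 [-0.0882 -0.996  -0.0114]
 [ 0.1279  0.     -0.9918]] [0.6775 0.0183 0.0205]
t 18.1 at [0.5159 0.0206 0.0741]
8 rows shift [ 0.0203 -0.0015  0.0064] turn deg [ 0.01  1.86 -0.01]
```

>>> carry_out(linear=[[0.0203, -0.0015, 0.0064], [0.0203, -0.0015, 0.0064], [0.0203, -0.0015, 0.0064], [0.0203, -0.0015, 0.0064], [0.0203, -0.0015, 0.0064], [0.0203, -0.0015, 0.0064], [0.0203, -0.0015, 0.0064], [0.0203, -0.0015, 0.0064]], delta_rot=[[0, 1.86, 0], [0, 1.86, 0], [0, 1.86, 0], [0, 1.86, 0], [0, 1.86, 0], [0, 1.86, 0], [0, 1.86, 0], [0, 1.86, 0]], gripper=[-1, -1, -1, -1, -1, -1, -1, -1])

```text
time_s: 18.77
tool_pos: [0.678, 0.0169, 0.0189]
tool_rot: [[0.987, -0.089, 0.131], [-0.088, -0.996, -0.011], [0.131, -0.001, -0.991]]
wrist_force: [-0.2, -0.1, -1.0]
opening: 0.0283
```

>>> carry_out(linear=[[0, 0, 0], [0, 0, 0]], delta_rot=[[0, 0, 0], [0, 0, 0]], gripper=[-1, -1])

```text
time_s: 18.93
tool_pos: [0.6764, 0.0169, 0.0189]
tool_rot: [[0.988, -0.089, 0.127], [-0.088, -0.996, -0.011], [0.128, -0.001, -0.992]]
wrist_force: [-0.3, 0.5, -0.6]
opening: 0.0287
```

```bash
cat > chk.py <<'E'
from goal import *
import sys
s=monitor.read_state(); p=np.array(s["tool_pos"]); R=np.array(s["tool_rot"]); W=np.eye(4); W[:3,:3]=R; W[:3,3]=p; Q=W@REL
print("tool",p,"plate",Q[:3,3],"force",s["wrist_force"],s["opening"]); print(Q[:3,:3])
S=4; ims=[]
K=RT(.630,.0225,np.radians(-5.1))
for n,a,b in(("top",210,80),("scene",165,130)):
    im=crop(n,a,b,100,100,S,.6)
    for T,h,w,z,col in((Q,.055,.015,.005,(0,0,255)),(K,.055,.010,.02,(255,0,255))):
        q=[(w2pix(n,tf(T,(x,y,z)))-(a,b)+.5)*S for x,y in((h,w),(h,-w),(-h,-w),(-h,w))]
        cv2.polylines(im,[np.array(q).astype(np.int32)],True,col,1)
    ims.append(im)
    r=spotter.trace(n,"reed_plate")
    for k in r[:2]:
        ys,xs=np.nonzero(k["pixels"]); z=Q[2,3]+.005
        V=np.array([pix2w(n,x,y,z)[:2] for x,y in zip(xs,ys)]); print(n,round(k["confidence"],2),cv2.minAreaRect((V*1000).astype(np.float32)))
cv2.imwrite(sys.argv[1],np.hstack(ims))
E
python3 chk.py pics/over.png
```

```text
rel [-0.0416 -0.0016 -0.0502] [179.7981  -7.2295  -0.0776]
tool [0.6764 0.0169 0.0189] plate [0.6289 0.0211 0.0634] force [-0.2735  0.5337 -0.5955] 0.0286601327524343
[[ 0.996   0.0888  0.0001]
 [-0.0888  0.996  -0.0007]
 [-0.0001  0.0007  1.    ]]
top 0.84 ((627.74560546875, 23.06127166748047), (29.849271774291992, 75.0765151977539), 82.72811889648438)Traceback (most recent call last):
  File "chk.py", line 16, in <module>
    V=np.array([pix2w(n,x,y,z)[:2] for x,y in zip(xs,ys)]); print(n,round(k["confidence"],2),cv2.minAreaRect((V*1000).astype(np.float32)))
                ~~~~~^^^^^^^^^
  File "h.py", line 7, in pix2w
    i,f,T=cam(n); d=T[:3,:3]@np.array([(u-i["cx"])/f,-(v-i["cy"])/f,-1]); o=T[:3,3]; return o+d*(z-o[2])/d[2]
          ~~~^^^
  File "h.py", line 5, in cam
    i=camera_info(n); f=192/np.tan(np.radians(i["vertical_fov"])/2); return i,f,np.array(i["cam_to_world"])
ValueError: time passes only in moves, steps and waits
```

```bash
sed -i 's/^def cam(n):/import functools\n@functools.lru_cache\ndef cam(n):/' h.py; python3 chk.py pics/over.png
```

```text
rel [-0.0416 -0.0016 -0.0502] [179.7981  -7.2295  -0.0776]
tool [0.6765 0.0168 0.02  ] plate [0.6289 0.021  0.0644] force [ 0.3282 -0.3157 -1.4345] 0.029271607207551717
[[ 0.996   0.0888 -0.0013]
 [-0.0888  0.996  -0.0006]
 [ 0.0012  0.0007  1.    ]]
top 0.6 ((627.1669921875, 22.982343673706055), (29.630630493164062, 75.12521362304688), 83.12776947021484)
scene 0.9 ((624.237060546875, 24.139415740966797), (35.611358642578125, 105.50094604492188), 82.30767059326172)
```

View pics/over.png

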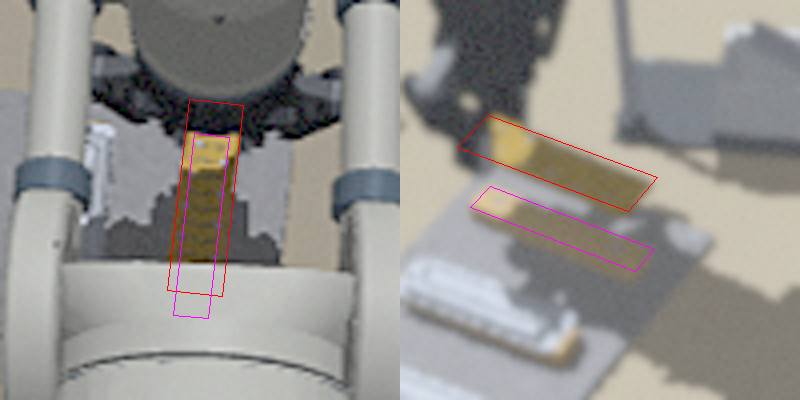

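The held plate (near corner (655,178) in the scene pane) matches the model outline, and it is level and right way up. I'll lower it onto the strip.

```bash
python3 - <<'E'
from goal import *
seq((*tool_for(.630,.0225,.026,-5.1),5))
E
```

```text
rel [-0.0416 -0.0016 -0.0502] [179.7981  -7.2295  -0.0776]
t 19.2333 at [0.677  0.0166 0.0208]
5 rows shift [-0.001  -0.0003  0.0078] turn deg [-0.01 -0.04 -0.  ]
```

>>> carry_out(linear=[[-0.001, -0.0003, 0.0078], [-0.001, -0.0003, 0.0078], [-0.001, -0.0003, 0.0078], [-0.001, -0.0003, 0.0078], [-0.001, -0.0003, 0.006], [0, 0, 0]], delta_rot=[[0, 0, 0], [0, 0, 0], [0, 0, 0], [0, 0, 0], [0, 0, 0], [0, 0, 0]], gripper=[-1, -1, -1, -1, -1, -1])

```text
time_s: 19.73
tool_pos: [0.6756, 0.0182, -0.0203]
tool_rot: [[0.988, -0.089, 0.126], [-0.088, -0.996, -0.011], [0.127, -0.0, -0.992]]
wrist_force: [-0.4, -0.5, -1.1]
opening: 0.0286
```

>>> carry_out(linear=[[-0.0002, 0, 0.0015], [0, 0, 0]], delta_rot=[[0, 0, 0], [0, 0, 0]], gripper=[-1, -1])

```text
time_s: 19.9
tool_pos: [0.6773, 0.0181, -0.019]
tool_rot: [[0.987, -0.089, 0.13], [-0.088, -0.996, -0.011], [0.131, -0.001, -0.991]]
wrist_force: [0.2, 0.2, -1.8]
opening: 0.0283
```

>>> carry_out(linear=[[-0.0002, 0, 0.0015], [0, 0, 0]], delta_rot=[[0, 0, 0], [0, 0, 0]], gripper=[-1, -1])

```text
time_s: 20.07
tool_pos: [0.6775, 0.0181, -0.02]
tool_rot: [[0.987, -0.089, 0.131], [-0.088, -0.996, -0.011], [0.131, -0.001, -0.991]]
wrist_force: [0.5, -0.5, -0.7]
opening: 0.029
```

>>> carry_out(linear=[[-0.0002, 0, 0.0015], [0, 0, 0]], delta_rot=[[0, 0, 0], [0, 0, 0]], gripper=[-1, -1])

```text
time_s: 20.23
tool_pos: [0.6773, 0.0181, -0.0219]
tool_rot: [[0.987, -0.089, 0.13], [-0.088, -0.996, -0.011], [0.131, -0.001, -0.991]]
wrist_force: [0.5, -0.8, -0.0]
opening: 0.0285
```

>>> carry_out(linear=[[-0.0002, 0, 0.0015], [0, 0, 0]], delta_rot=[[0, 0, 0], [0, 0, 0]], gripper=[-1, -1])

```text
time_s: 20.4
tool_pos: [0.6772, 0.0181, -0.0235]
tool_rot: [[0.988, -0.089, 0.13], [-0.088, -0.996, -0.011], [0.131, -0.001, -0.991]]
wrist_force: [-0.3, 0.0, -0.9]
opening: 0.0287
```

>>> carry_out(linear=[[-0.0002, 0, 0.001], [0, 0, 0]], delta_rot=[[0, 0, 0], [0, 0, 0]], gripper=[-1, -1])

```text
time_s: 20.57
tool_pos: [0.6773, 0.0181, -0.0239]
tool_rot: [[0.987, -0.089, 0.131], [-0.088, -0.996, -0.011], [0.131, -0.001, -0.991]]
wrist_force: [-1.0, 0.2, 1.8]
opening: 0.029
```

>>> carry_out(linear=[[-0.0001, 0, 0.001], [0, 0, 0], [0, 0, 0]], delta_rot=[[0, 0, 0], [0, 0, 0], [0, 0, 0]], gripper=[-1, -1, -1])

```text
time_s: 20.82
tool_pos: [0.6774, 0.0181, -0.024]
tool_rot: [[0.987, -0.089, 0.131], [-0.088, -0.996, -0.011], [0.131, -0.001, -0.991]]
wrist_force: [-4.4, -0.4, 6.2]
opening: 0.0291
```

```bash
python3 chk.py pics/low.png
```

```text
rel [-0.0416 -0.0016 -0.0502] [179.7981  -7.2295  -0.0776]
tool [ 0.6774  0.0181 -0.024 ] plate [0.6297 0.0224 0.0203] force [-4.4068 -0.4312  6.1732] 0.02906316694735263
[[ 0.996   0.089  -0.0035]
 [-0.089   0.996  -0.0003]
 [ 0.0035  0.0006  1.    ]]
top 0.73 ((627.2027587890625, 23.555103302001953), (32.29202651977539, 72.861328125), 82.25125122070312)
scene 0.79 ((625.3963623046875, 24.362443923950195), (34.60716247558594, 105.43738555908203), 83.16170501708984)
scene 0.69 ((379.2345275878906, 7.133140563964844), (19.628128051757812, 152.4846649169922), 0.7903489470481873)
```

It has seated at the expected height with about 6 N. I'll open moderately and withdraw.

>>> carry_out(linear=[[0, 0, -0.001], [0, 0, 0], [0, 0, 0], [0, 0, 0], [0, 0, 0], [0, 0, 0]], delta_rot=[[0, 0, 0], [0, 0, 0], [0, 0, 0], [0, 0, 0], [0, 0, 0], [0, 0, 0]], gripper=[-1, -0.25, -0.2, -0.1, 0, 0])

```text
time_s: 21.52
tool_pos: [0.677, 0.0182, -0.0247]
tool_rot: [[0.988, -0.089, 0.13], [-0.088, -0.996, -0.011], [0.13, -0.001, -0.991]]
wrist_force: [0.1, 0.2, -1.0]
opening: 0.043
```

>>> carry_out(linear=[[0, 0, -0.005], [0, 0, -0.015], [0, 0, -0.03], [0, 0, -0.04], [0, 0, -0.04], [-0.04, 0, 0], [-0.04, 0, 0], [0, 0, 0]], delta_rot=[[0, 0, 0], [0, 0, 0], [0, 0, 0], [0, 0, 0], [0, 0, 0], [0, 0, 0], [0, 0, 0], [0, 0, 0]], gripper=[0, 0, 0, 0, 0, 0, 0, 0])

```text
time_s: 22.18
tool_pos: [0.5735, 0.0274, 0.0915]
tool_rot: [[0.989, -0.088, 0.122], [-0.088, -0.996, -0.01], [0.123, -0.0, -0.992]]
wrist_force: [-0.8, 1.5, -2.5]
opening: 0.0427
```

>>> carry_out(linear=[[-0.03, 0.03, -0.02], [-0.03, 0.03, -0.02], [-0.03, 0.03, -0.02], [-0.03, 0.03, -0.02], [0, 0.03, 0], [0, 0.03, 0], [0, 0.03, 0], [0, 0, 0]], delta_rot=[[0, 0, 0], [0, 0, 0], [0, 0, 0], [0, 0, 0], [0, 0, 0], [0, 0, 0], [0, 0, 0], [0, 0, 0]], gripper=[0, 0, 0, 0, 0, 0, 0, 0])

```text
time_s: 22.85
tool_pos: [0.4481, -0.1634, 0.1519]
tool_rot: [[0.987, -0.094, 0.131], [-0.093, -0.996, -0.015], [0.132, 0.002, -0.991]]
wrist_force: [-0.1, 0.2, -0.4]
opening: 0.0427
```

```bash
cat > fin.py <<'E'
from h import *
S=4; ims=[]; K=RT(.630,.0225,np.radians(-5.1))
for n,a,b in(("top",210,80),("scene",165,130)):
    im=crop(n,a,b,100,100,S,.6)
    for h,w,z,col in((.055,.015,.025,(0,0,255)),):
        q=[(w2pix(n,tf(K,(x,y,z)))-(a,b)+.5)*S for x,y in((h,w),(h,-w),(-h,-w),(-h,w))]
        cv2.polylines(im,[np.array(q).astype(np.int32)],True,col,1)
    ims.append(im)
    for t,z in(("reed_plate",.025),("cover_b",.03),("comb",.034),("oil_bottle",.07),("marker",.0085)):
        for k in spotter.trace(n,t)[:2]:
            ys,xs=np.nonzero(k["pixels"]); V=np.array([pix2w(n,x,y,z)[:2] for x,y in zip(xs,ys)])
            if len(V)>5: print(n,t,round(k["confidence"],2),[np.round(v,1) for v in cv2.minAreaRect((V*1000).astype(np.float32))])
        print("   ",find(n,t)[:2])
cv2.imwrite("pics/final.png",np.hstack(ims))
s=monitor.read_state(); print(s["tool_pos"],s["time_s"],s["wrist_force"])
E
python3 fin.py
```

```text
top reed_plate 0.57 [array([628. ,  24.7]), array([ 32.1, 114.8]), np.float64(81.2)]
    [(0.58, array([0.6293, 0.0292, 0.0237]))]
top cover_b 0.84 [array([636.5, 165.2]), array([ 32.1, 103. ]), np.float64(89.7)]
top cover_b 0.72 [array([634.5,  92.1]), array([ 33.3, 102.7]), np.float64(83.5)]
    [(0.85, array([0.6384, 0.0905, 0.0304])), (0.63, array([0.6342, 0.1675, 0.0274]))]
top comb 0.8 [array([377.9,   2.1]), array([125.8,  17. ]), np.float64(89.9)]
    [(0.79, array([0.3777, 0.0038, 0.0362]))]
top oil_bottle 0.75 [array([375.7, 196.8]), array([34.4, 43.3]), np.float64(1.2)]
    [(0.85, array([0.3735, 0.1965, 0.0701]))]
top marker 0.23 [array([644. ,  92.8]), array([ 33.2, 103.5]), np.float64(87.0)]
    [(0.5, array([ 0.3831, -0.18  ,  0.0166]))]
scene reed_plate 0.76 [array([628.7,  24. ]), array([ 33.5, 111.6]), np.float64(82.6)]
    [(0.57, array([0.6281, 0.0225, 0.0285]))]
scene cover_b 0.74 [array([635.7, 171.1]), array([ 33.4, 104.3]), np.float64(85.5)]
scene cover_b 0.58 [array([635.5,  97.8]), array([ 30.4, 102.3]), np.float64(86.4)]
    [(0.89, array([0.6382, 0.0952, 0.0293])), (0.68, array([0.6347, 0.1711, 0.0302]))]
scene comb 0.59 [array([376.2,  13.8]), array([148.2,  19.7]), np.float64(89.6)]
    [(0.73, array([0.3791, 0.0142, 0.0348]))]
scene oil_bottle 0.91 [array([373.5, 212.2]), array([ 34. , 101.7]), np.float64(22.3)]
scene oil_bottle 0.5 [array([367.1,  47.5]), array([139.2,  17.9]), np.float64(89.5)]
    [(0.74, array([0.3758, 0.2129, 0.0645]))]
scene marker 0.53 [array([ 412.1, -228.8]), array([ 18.8, 142.8]), np.float64(27.5)]
    [(0.49, array([ 0.406 , -0.2216,  0.0167])), (0.26, array([0.3782, 0.0144, 0.0327]))]
[ 0.4491 -0.159   0.1505] 23.95 [0.831  0.2556 0.6058]
```

View pics/final.png

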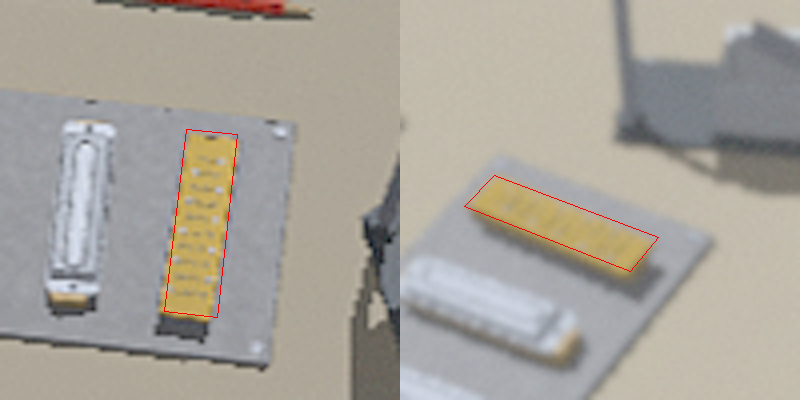

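The final picture shows the plate flat and slots-up along the strip: (187,132) to (161,315) in the top pane, within about 2 mm of the target outline. Covers, comb and bottle are where they were. Handing in.

```bash
python3 -c "
from station import arm; print(arm.finish_job())"
```

```text
the job is handed in; nothing more can be done
None
```

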